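# Unbolt the elbow box

## Task

A customer wants pipe elbows: unbolt the stock box that has a sample elbow (L-shaped fitting) fixed on its lid. Lift that box's bolt by its knob over the ridge, draw it right back out of its keeper, and let it drop down flat behind the ridge. Leave the bolt of the box with the tee (T-shaped fitting) alone.

Things in the scene. Friction and masses are not known exactly. Their poses are not given: they have to be found in the camera images.
- elbow_box: Fixed wooden box 240 (x) x 280 (y) x 80 mm (z), steel elbow (L, 38 mm high) fixed on its lid at about (60, -30). Origin: centre of underside, z up. The bolt runs along y on the line x = -45: plate (top z = 84), side guides (to z = 92), ridge across it at y = -5 (10 thick, top z = 94), keeper arch at y = +100 (40 wide, to z = 131) holding the bolt's tongue.
- elbow_knob (a point): Middle of the upright round stem of the elbow box's bolt: 20 mm diameter, 25 mm of stem above and below this point, then a 26 mm cap 6 mm thick above, the bolt's shoe 36 x 30 x 24 mm below. Bolt: 0.25 kg, never turns; slides along the box's y (about 1 N), lifts 0 to 18 mm straight up, drops by its weight. When down, this point is at z = 136 mm in the box's frame.
- elbow_bolt (a joint): How far the elbow box's bolt is drawn back, along the box's -y: 0 (home in the keeper, knob at y = +30 mm in the box's frame) to 0.080 m. While down, the ridge stops it at 0.015; lifted more than 10 mm it passes over; from 0.055 to 0.080 it can drop flat behind the ridge.
- tee_knob (a point): The same point on the bolt of the other box, which is alike but carries a T-shaped fitting on its lid. To be left alone.

How it is judged:
By the outcome, as a careful person would: the job done as asked, in the order asked, and still so for the second after the job is handed in, with the robot touching nothing.
It also fails if it takes over 29 s, if anything falls off the work surface, if the arm or the gripper's body presses on something with over 40 N, if the wrist force passes 120 N, or if a joint passes its speed limit or range.

## Robot

A 7-joint arm with a two-finger parallel gripper is mounted at the origin on the work surface. World frame = base frame: x ahead of the robot, y to its left, z up, the work surface at z = 0. Lengths are in m, angles in rad, forces in N, time in s.
With the tool pointing down it reaches from about 0.4 to 0.75 m from the base axis. Payload 19.5 kg.
Tool frame: the origin (TCP) lies midway between the tips of the shut fingers; the grasp point (between the pads) lies 19 mm behind it; z points along the fingers, y is the direction in which the jaws open and shut (so a half turn about z gives the same grasp; the last joint's range is limited). The gripper opens to 85 mm and grips with 20 to 120 N. Pads are 22 mm wide; open, the fingers measure 114 mm over their backs; the gripper's body (76 mm by 85 mm) begins 54 mm behind the grasp point. The pads swing forward as they close: fully open they stand 13 mm farther back than shut.
Start: joints at [1.063, 0.707, -0.028, 1.485, 0.022, 0.951, -0.075], TCP at [0.258, -0.514, 0.231] pointing down, gripper open.
Joint ranges: [-2.71, 2.71], [-0.32, 2.16], [-1.57, 1.52], [0, 2.45], [-1.46, 4.6], [0, 2.02], [-2.83, 2.83]. Speed limits (rad/s): [1.89, 1.89, 2.57, 2.57, 3.01, 3.01, 3.01].

## Interface

Orientations are given as a rotation vector (axis times angle).
In Python, from plant import manip gives the robot as it stands.
- The arm moves only by the tool play_rows, never from a script. Its argument "motion" is one flat list of numbers, 5 for each row, row after row: the shift along the tool's x, y, z in m, then the turn about the tool's z in rad, then the opening, from -1 (shut) to 1 (fully open). A call has exactly 5 rows; each row shifts and turns the commanded pose from where the row before left it, along the tool's axes as they then stand; what a row does not reach is not made up. A row lasts 1/10 s, in which the tool goes at most 50 mm and 8.59 degrees, less where a joint would pass 70% of its speed; a pose out of reach is approached as far as the arm can. A call with a gripper value outside its range is refused whole. The fingers move at their own pace and stop on an object; "force" is the grip in N (left out, the last holds). Time passes only in rows, so rows that do not move let the fingers close, or fill a call up. It gives the time, the measured TCP pose, the force and the opening at its end, in the units of the state.
- manip.observe(): the state, without advancing time (a new reading comes with each control period).
- manip.get_image(name): name is "scene" or "top"; returns a dict with "img" (384x512x3 uint8, blue, green, red), "vfov" (degrees; the focal length in pixels is half the picture's height over the tangent of half this angle, whatever the lens; pixels are square), "cx", "cy" (the principal point, pixels), "R" (3x3) and "t" (3): a world point X has camera coordinates R X + t. Camera axes: x right, y down, z forward; pixel columns grow to the right and rows downward; lengths in m; the calibration is good to about 2 mm. A picture is of the moment at which its call begins. There is no depth.
- manip.close_job(): hands the job in, once; it reports no verdict.
Trained networks look in a picture, given as the dict that the camera call returned (one of the last four; its "shot" number tells which), for a name from the list of things; names that differ only in an ending like _2 or _b are one class to them, and where a whole thing is asked for, a point or a joint stands for the part that bears it (a point fixed in the world has none). Each returns a list of dicts, best first, with "confidence" (0 to 1); they miss things now and then, are a little off and sometimes report something else, mostly with a low value. They report only what shows in the picture. A call takes as long as a camera call.
- manip.outline_of(picture, label): "region" (384x512 bool, what is visible of it) and "location" ([row, column] as shares, 0 to 1, of the picture: columns of its width, rows of its height, amid what is visible of it).
- manip.place_of(picture, label): "location" ([row, column] as shares, 0 to 1, of the picture: columns of its width, rows of its height: a listed point, or the origin of a listed thing).
The state is a dict: "time_s": time; "joints": joint angles; "dq": joint speeds; "tau": joint torques, N m; "position": TCP position; "ee_rot": TCP orientation; "force": force on the tool from outside, world axes, zero at the start; "moment": the same for the moment, N m; "grip_width": finger opening in m.
Only numpy, scipy, OpenCV 4.12 (cv2) and the standard library are available. Lean on these libraries where they do the work, as an engineer would, in place of code of your own. Each camera call takes 0.05 s, during which the arm holds its last target. There are 200 camera calls.

## Working session

There is one attempt and no reset: what is moved stays moved. The work goes in short steps, Python scripts to look and compute and a tool call to move; the robot and the scene stay as the last step left them, time stands still between calls to the robot, and variables do not carry over. Pictures are saved under pics/ and viewed, about 8 in all and at most 12, crops included, and the job is handed in when it is done.

Besides the shell and the picture viewer there is one more tool, called after "Call:" as name(argument=value, ...) on one line, values as JSON. play_rows: Moves the arm, as the interface text tells. Its arguments: {"type":"object","properties":{"motion":{"type":"array","items":{"type":"number"}},"force":{"type":"number"}},"required":["motion"]}

```bash
mkdir -p pics
cat > h.py <<'E'
import numpy as np,cv2
from plant import manip
def cam(p):
    f=192/np.tan(np.radians(p["vfov"])/2); return np.array([[f,0,p["cx"]],[0,f,p["cy"]],[0,0,1]]),np.array(p["R"]),np.array(p["t"])
def proj(p,X):
    K,R,t=cam(p); c=K@(R@np.array(X,float).T+t[:,None] if np.ndim(X)>1 else R@np.array(X)+t); return (c[:2]/c[2]).T
def ray(p,u,v):
    K,R,t=cam(p); d=R.T@np.linalg.inv(K)@[u,v,1]; return -R.T@t,d/np.linalg.norm(d)
def tri(obs):
    A=np.zeros((3,3));b=np.zeros(3)
    for p,u,v in obs:
        o,d=ray(p,u,v);M=np.eye(3)-np.outer(d,d);A+=M;b+=M@o
    return np.linalg.solve(A,b)
def atz(p,u,v,z):
    o,d=ray(p,u,v);return o+d*(z-o[2])/d[2]
E
python3 - <<'E'
from h import *
s=manip.observe();print({k:np.round(v,3) for k,v in s.items()})
for n in("scene","top"):
    p=manip.get_image(n);cv2.imwrite(f"pics/{n}1.png",p["img"]);print(n,{k:p[k] for k in p if k!="img"})
    for l in("elbow_box","elbow_knob","tee_knob","elbow_bolt"):
        try:
            for d in manip.place_of(p,l)[:3]:
                u,v=d["location"][1]*512,d["location"][0]*384
                print(l,round(d["confidence"],2),round(u,1),round(v,1),atz(p,u,v,.136 if 'knob' in l else 0).round(3))
        except Exception as e: print(l,e)
E
```

```text
{'time_s': np.float64(0.0), 'joints': array([ 1.063,  0.707, -0.028,  1.485,  0.022,  0.951, -0.076]), 'dq': array([ 0.   , -0.   ,  0.   , -0.   , -0.001, -0.001, -0.001]), 'tau': array([ 0.0000e+00, -8.8320e+01,  1.2350e+00, -2.3616e+01,  1.7000e-02,
        7.0000e-03,  0.0000e+00]), 'position': array([ 0.258, -0.514,  0.231]), 'ee_rot': array([-3.056, -0.725,  0.   ]), 'force': array([-0.237, -0.385, -0.9  ]), 'moment': array([ 0.036, -0.02 , -0.029]), 'grip_width': np.float64(0.086)}
scene {'vfov': 50.751443000882446, 'cx': 254.1543113945888, 'cy': 189.8604000993861, 'R': array([[-0.75835395,  0.65181857,  0.00564258],
       [ 0.50000934,  0.58724252, -0.63650364],
       [-0.41819845, -0.4798737 , -0.77125306]]), 't': array([ 0.40814228, -0.21231393,  1.15459753]), 'shot': 1}
elbow_box 0.91 320.7 279.3 [0.541 0.212 0.   ]
elbow_knob 0.64 356.5 237.3 [0.496 0.233 0.136]
tee_knob 0.57 185.7 127.6 [ 0.563 -0.21   0.136]
elbow_bolt it knows: elbow_box, elbow_knob, tee_knob
top {'vfov': 49.89071841136303, 'cx': 256.05767055693326, 'cy': 192.92428904999343, 'R': array([[ 0.02432444, -0.99871471,  0.0444663 ],
       [-0.99402956, -0.0288949 , -0.10521561],
       [ 0.10636523, -0.0416415 , -0.99345479]]), 't': array([-0.0188781 ,  0.54910893,  0.74993269]), 'shot': 2}
elbow_box 0.88 141.3 192.5 [0.547 0.217 0.   ]
elbow_knob 0.73 111.1 213.5 [0.498 0.231 0.136]
tee_knob 0.77 381.2 181.6 [ 0.563 -0.207  0.136]
elbow_bolt it knows: elbow_box, elbow_knob, tee_knob
```

View pics/scene1.png

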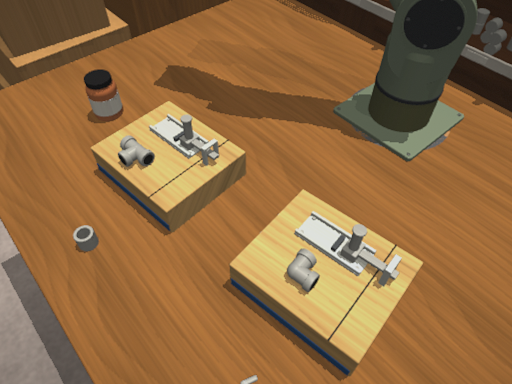

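View pics/top1.png

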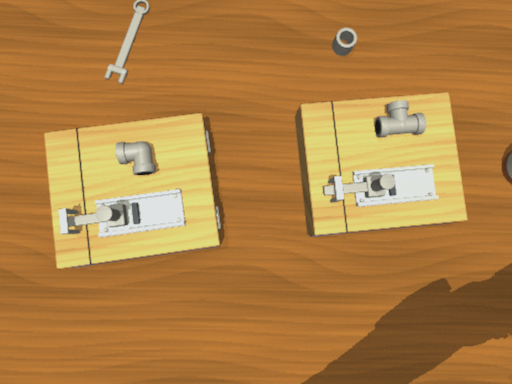

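The scene view shows the tee box at about (170,160) and the elbow box at (325,275). In the top view the elbow box is on the left, with its knob at (110,213), ridge at (135,212) and keeper at (68,220). The networks agree with this. Next I get the yaw from the lid corners and triangulate the knob.

Run:
```python
from h import *
from scipy.optimize import least_squares
P={n:manip.get_image(n) for n in("scene","top")}
p=P["top"]
c=[(46,132),(203,114),(219,247),(57,266)]
W=np.array([atz(p,*q,.08) for q in c]);print(W.round(3),W.mean(0))
L=np.array([[.12,.14],[.12,-.14],[-.12,-.14],[-.12,.14]])
f=lambda q:((L@np.array([[np.cos(q[2]),np.sin(q[2])],[-np.sin(q[2]),np.cos(q[2])]])+q[:2])-W[:,:2]).ravel()
r=least_squares(f,[.54,.21,0]);q=r.x;print(q.round(4),np.degrees(q[2]),r.fun.round(3))
R=np.array([[np.cos(q[2]),-np.sin(q[2])],[np.sin(q[2]),np.cos(q[2])]])
print("knob from box",R@[-.045,.03]+q[:2])
o=[]
for n in P:
    d=manip.place_of(P[n],"elbow_knob")[0];o.append((P[n],d["location"][1]*512,d["location"][0]*384))
print("tri",tri(o).round(4))
k=tri(o)
from scipy.spatial.transform import Rotation as Ro
s=manip.observe();T=Ro.from_rotvec(s["ee_rot"]);print(T.as_matrix().round(3))
print("box y in world",R@[0,1],"tool-frame:",T.inv().apply(np.r_[R@[0,1],0]).round(3))
# pics crop
im=p["img"].copy()
cv2.imwrite("pics/c1.png",cv2.resize(im[100:280,30:230],None,fx=3,fy=3,interpolation=2))
```

```text
[[0.641 0.369 0.08 ]
 [0.683 0.096 0.08 ]
 [0.448 0.06  0.08 ]
 [0.41  0.333 0.08 ]] [0.54534319 0.21445862 0.08      ]
[0.5453 0.2145 0.1504] 8.619550950320573 [ 0.002  0.002  0.002 -0.002 -0.    -0.002 -0.004  0.002]
knob from box [0.49635527 0.23737551]
tri [0.4952 0.2321 0.132 ]
[[ 0.893  0.449 -0.   ]
 [ 0.449 -0.893  0.   ]
 [-0.    -0.    -1.   ]]
box y in world [-0.14987273  0.9887053 ] tool-frame: [ 0.31  -0.951  0.   ]
```

View pics/c1.png

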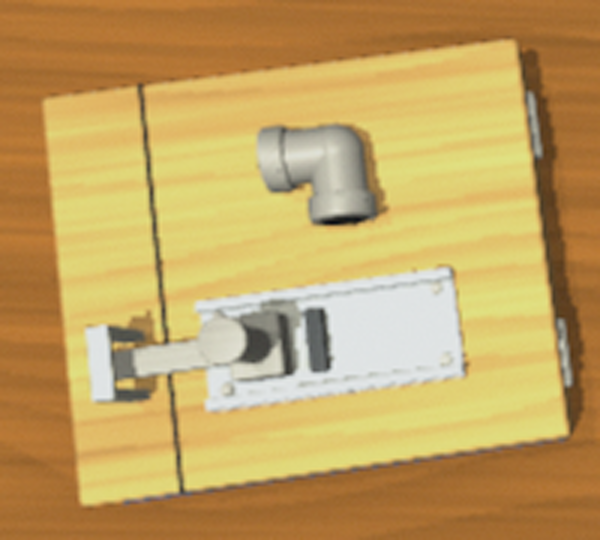

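The box yaw is +8.6° and the knob is near (0.496, 0.234), home in the keeper. I'll grip with the jaws along the box's y, so the pull is positive. First I turn and travel high.

Call:
play_rows(motion=[0,0,0,0.105,0.2,0,0,0,0.105,0.2,0,0,0,0.105,0.2,0.045,0,0,0,0.2,0.045,0,0,0,0.2], force=40)

```text
time_s: 1.1
position: [0.3479, -0.5003, 0.2316]
ee_rot: [3.133, 0.233, -0.0]
force: [0.8, -1.1, -0.3]
grip_width: 0.0513
```

Call:
play_rows(motion=[0.04,-0.03,0,0,0.2,0.04,-0.03,0,0,0.2,0.04,-0.03,0,0,0.2,0.04,-0.03,0,0,0.2,0.04,-0.03,0,0,0.2])

```text
time_s: 1.6
position: [0.5236, -0.3202, 0.2314]
ee_rot: [-3.133, -0.237, -0.0]
force: [0.4, -0.3, 0.3]
grip_width: 0.0512
```

Call:
play_rows(motion=[0.0115,-0.045,0,0,0.2,0.0115,-0.045,0,0,0.2,0.0115,-0.045,0,0,0.2,0.0115,-0.045,0,0,0.2,0.0115,-0.045,0,0,0.2])

```text
time_s: 2.1
position: [0.5454, -0.0889, 0.2315]
ee_rot: [-3.133, -0.237, -0.0]
force: [-0.1, -0.8, 0.0]
grip_width: 0.051
```

Call:
play_rows(motion=[0,-0.045,0,0,0.2,0,-0.045,0,0,0.2,0,-0.045,0,0,0.2,0,-0.045,0,0,0.2,0,-0.045,0,0,0.2])

```text
time_s: 2.6
position: [0.5112, 0.1335, 0.2315]
ee_rot: [-3.132, -0.237, -0.0]
force: [-0.5, 0.4, -0.4]
grip_width: 0.0509
```

Call:
play_rows(motion=[0,-0.0255,0,0,0.2,0,-0.0255,0,0,0.2,0,-0.0255,0,0,0.2,0,-0.025,0,0,0.2,0,0,0,0,0.2])

```text
time_s: 3.1
position: [0.4954, 0.2354, 0.2311]
ee_rot: [-3.131, -0.243, 0.001]
force: [0.3, -0.4, -1.2]
grip_width: 0.051
```

Run:
```python
from h import *
s=manip.observe();print(s["position"],s["joints"].round(2))
ims=[]
for n in("scene","top"):
    p=manip.get_image(n)
    for d in manip.place_of(p,"elbow_knob")[:1]:
        u,v=d["location"][1]*512,d["location"][0]*384
        print(n,d["confidence"],u,v,atz(p,u,v,.136).round(4))
    im=p["img"].copy()
    for X,c in(((.496,.234,.167),(0,0,255)),((.496,.234,.111),(0,255,0))):
        cv2.circle(im,tuple(int(a) for a in proj(p,X).round()),1,c,-1)
    a=proj(p,[.496,.234,.15]).astype(int);a=np.clip(a,[65,75],[440,300])
    ims.append(cv2.resize(im[a[1]-75:a[1]+75,a[0]-65:a[0]+65],None,fx=3,fy=3,interpolation=2))
cv2.imwrite("pics/c2.png",np.hstack(ims))
```

```text
[0.49544362 0.23540224 0.23105852] [-0.61  0.68  0.21  1.59 -0.17  0.89 -1.75]
scene 0.66 354.4064 237.0048 [0.498  0.2299 0.136 ]
top 0.84 108.5952 215.61599999999999 [0.4948 0.2345 0.136 ]
```

View pics/c2.png

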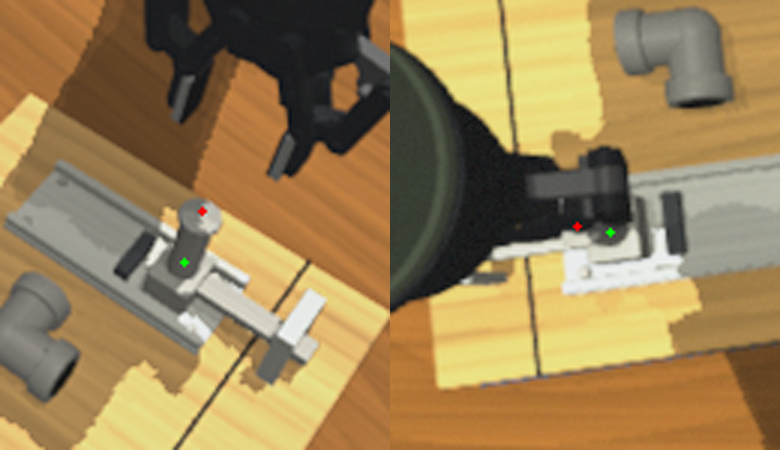

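The cap and stem base match the prediction in both views to about 2–3 mm. In the crop the cap is at (199,218) and the stem base at (184,265). The fingers are above it and the keeper is clear, so I descend with a small bias to −y.

Call:
play_rows(motion=[0,0.004,0.015,0,0.2,0,0,0.025,0,0.2,0,0,0.025,0,0.2,0,0,0.025,0,0.2,0,0,0.023,0,0.2])

```text
time_s: 3.8
position: [0.4972, 0.2271, 0.1174]
ee_rot: [3.133, 0.235, -0.0]
force: [-0.1, -0.2, 0.8]
grip_width: 0.0515
```

Call:
play_rows(motion=[0,0,0,0,0.2,0,0,0,0,-1,0,0,0,0,-1,0,0,0,0,-1,0,0,0,0,-1])

```text
time_s: 4.3
position: [0.4977, 0.2282, 0.1196]
ee_rot: [-3.132, -0.236, -0.003]
force: [-1.1, -0.4, 8.2]
grip_width: 0.021
```

Call:
play_rows(motion=[0,0,-0.003,0,-1,0,0,-0.005,0,-1,0,0,-0.004,0,-1,0,0,-0.003,0,-1,0,0,0,0,-1])

```text
time_s: 4.8
position: [0.4974, 0.2281, 0.1339]
ee_rot: [-3.132, -0.236, -0.002]
force: [5.1, 1.6, -3.1]
grip_width: 0.0209
```

Run:
```python
from h import *
s=manip.observe();print(s["position"],s["force"],s["grip_width"])
p=manip.get_image("scene")
a=proj(p,[.496,.234,.13]).astype(int);print(a)
cv2.imwrite("pics/c3.png",cv2.resize(p["img"][a[1]-60:a[1]+70,a[0]-90:a[0]+80],None,fx=4,fy=4,interpolation=2))
```

```text
[0.49740557 0.22811064 0.13389658] [ 5.10064731  1.63216524 -3.10786191] 0.02091928477060933
[356 239]
```

View pics/c3.png

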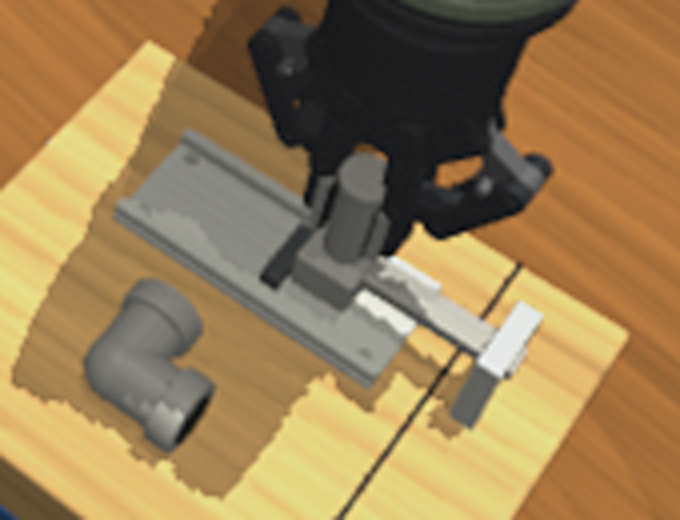

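The grip holds: the stem sits between the pads and the bolt is lifted about 14 mm, with the shoe at crop (330,265) above ridge height. It is drawn only a few mm so far. I draw it back 60 mm.

Call:
play_rows(motion=[0,0.01,0,0,-1,0,0.015,0,0,-1,0,0.015,0,0,-1,0,0.012,0,0,-1,0,0.008,0,0,-1])

```text
time_s: 5.35
position: [0.5073, 0.1683, 0.1336]
ee_rot: [-3.132, -0.236, -0.004]
force: [12.0, 4.3, -3.7]
grip_width: 0.0206
```

Run:
```python
from h import *
s=manip.observe();print(s["position"],s["force"],s["grip_width"])
q=np.array([.5453,.2145]);y=np.array([-.1499,.9887]);print("box y",(s["position"][:2]-q)@y)
p=manip.get_image("scene")
a=proj(p,[.496,.20,.13]).astype(int)
cv2.imwrite("pics/c4.png",cv2.resize(p["img"][a[1]-60:a[1]+70,a[0]-80:a[0]+90],None,fx=4,fy=4,interpolation=2))
```

```text
[0.50729533 0.16831247 0.13360526] [12.04291454  4.32414025 -3.72127347] 0.020638867142410436
box y -0.039968708768029465
```

View pics/c4.png

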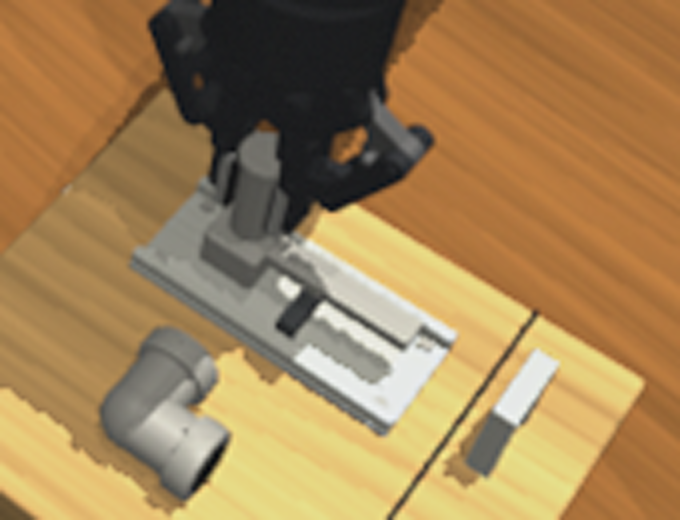

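The bolt is over the ridge: the tongue is out of the keeper, the shoe is behind the ridge at crop (235,245), and the draw is about 68 mm. I lower it and release.

Call:
play_rows(motion=[0.001,0,0.003,0,-1,0,0,0.004,0,-1,0,0,0.004,0,-1,0,0,0.003,0,-1,0,0,0,0,-1])

```text
time_s: 5.9
position: [0.5074, 0.1691, 0.1196]
ee_rot: [-3.132, -0.237, -0.002]
force: [4.2, 0.3, 9.4]
grip_width: 0.0211
```

Call:
play_rows(motion=[0,0,0,0,-0.1,0,0,0,0,0.2,0,0,0,0,0.2,0,0,0,0,0.2,0,0,0,0,0.2])

```text
time_s: 6.4
position: [0.5069, 0.1689, 0.1192]
ee_rot: [-3.133, -0.237, 0.001]
force: [-0.0, -0.2, -0.4]
grip_width: 0.0513
```

Call:
play_rows(motion=[0,0,-0.01,0,0.2,0,0,-0.025,0,0.2,0,0,-0.03,0,0.2,0,0,-0.03,0,0.2,0,0,-0.025,0,0.2])

```text
time_s: 6.9
position: [0.507, 0.1688, 0.2417]
ee_rot: [-3.132, -0.236, -0.002]
force: [0.4, -0.2, -0.3]
grip_width: 0.0516
```

Call:
play_rows(motion=[0,0.04,0,0,0.2,0,0.04,0,0,0.2,0,0.04,0,0,0.2,0,0.03,0,0,0.2,0,0,0,0,0.2])

```text
time_s: 7.4
position: [0.5298, 0.0163, 0.2402]
ee_rot: [3.132, 0.228, 0.001]
force: [-0.2, 1.0, -0.2]
grip_width: 0.0511
```

Run:
```python
from h import *
s=manip.observe();print(s["position"],s["force"],s["time_s"])
q=np.array([.5453,.2145]);y=np.array([-.1499,.9887])
o=[];ims=[]
for n in("scene","top"):
    p=manip.get_image(n)
    for d in manip.place_of(p,"elbow_knob")[:1]:
        u,v=d["location"][1]*512,d["location"][0]*384;o.append((p,u,v))
        X=atz(p,u,v,.136);print(n,d["confidence"],X.round(4),"box y",(X[:2]-q)@y)
    a=proj(p,[.505,.19,.13]).astype(int);a=np.clip(a,[65,75],[440,300])
    ims.append(cv2.resize(p["img"][a[1]-65:a[1]+65,a[0]-65:a[0]+65],None,fx=3,fy=3,interpolation=2))
print(tri(o) if len(o)==2 else "")
cv2.imwrite("pics/c5.png",np.hstack(ims))
```

```text
[0.52979607 0.01629399 0.24016282] [-0.18116367  0.97954912 -0.23710534] 7.4
scene 0.95 [0.5032 0.1635 0.136 ] box y -0.04410614241333325
```

View pics/c5.png

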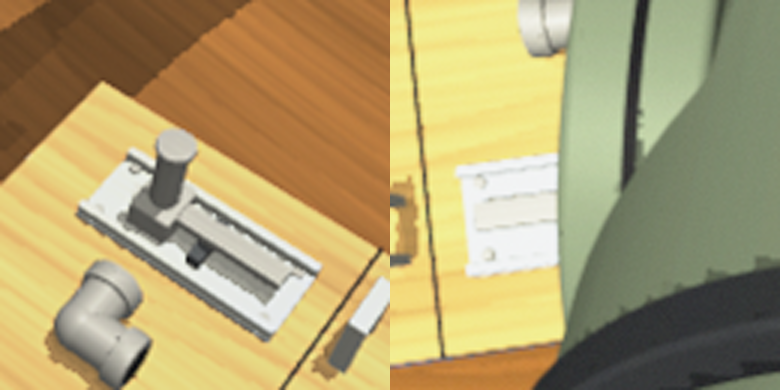

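The elbow bolt appears dropped behind the ridge with its tongue over the plate and the keeper empty. I move the arm clear of the top view for one height check.

Call:
play_rows(motion=[0,0.045,0,0,0.2,0,0.045,0,0,0.2,0,0.045,0,0,0.2,0,0.045,0,0,0.2,0,0.045,0,0,0.2])

```text
time_s: 8.1
position: [0.5637, -0.2023, 0.2395]
ee_rot: [-3.132, -0.239, -0.0]
force: [1.0, 0.6, -0.3]
grip_width: 0.0514
```

Call:
play_rows(motion=[0,0.04,0,0,0.2,0,0.04,0,0,0.2,0,0.02,0,0,0.2,0,0,0,0,0.2,0,0,0,0,0.2])

```text
time_s: 8.6
position: [0.5788, -0.2994, 0.2391]
ee_rot: [-3.132, -0.238, 0.0]
force: [0.8, 0.7, 0.2]
grip_width: 0.051
```

Run:
```python
from h import *
q=np.array([.5453,.2145]);y=np.array([-.1499,.9887])
o=[];ims=[]
for n in("scene","top"):
    p=manip.get_image(n)
    for l in("elbow_knob","tee_knob"):
      for d in manip.place_of(p,l)[:1]:
        u,v=d["location"][1]*512,d["location"][0]*384
        if l[0]=="e": o.append((p,u,v))
        X=atz(p,u,v,.136);print(n,l,d["confidence"],X.round(4),"box y",(X[:2]-q)@y)
    a=proj(p,[.505,.19,.13]).astype(int);a=np.clip(a,[65,75],[440,300])
    ims.append(cv2.resize(p["img"][a[1]-65:a[1]+65,a[0]-65:a[0]+65],None,fx=3,fy=3,interpolation=2))
print(tri(o) if len(o)==2 else "", manip.observe()["force"])
cv2.imwrite("pics/c6.png",np.hstack(ims))
```

```text
scene elbow_knob 0.95 [0.508  0.1679 0.136 ] box y -0.040445067637869044
scene tee_knob 0.95 [ 0.5544 -0.2059  0.136 ] box y -0.4169749994942317
top elbow_knob 0.74 [0.5057 0.1713 0.136 ] box y -0.0368068217976284
top tee_knob 0.98 [ 0.5614 -0.2027  0.136 ] box y -0.4148605409182226
[0.50693754 0.16958608 0.13664782] [-0.47446686 -0.18067857  1.08706283]
```

View pics/c6.png

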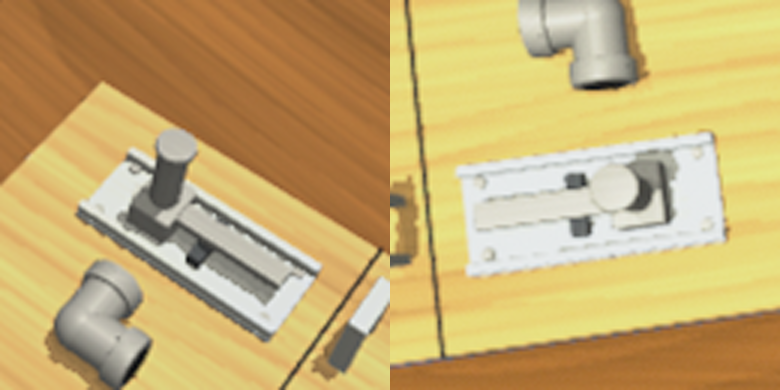

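The triangulated knob height is 0.1366 (flat is 0.136) and the draw is about 67–70 mm. Both views show the shoe behind the ridge, and the tee knob hasn't moved. I hand the job in.

```bash
python3 -c "
from plant import manip
print(manip.close_job())"
```

```text
the job is handed in; nothing more can be done
None
```

The elbow box is unbolted and the job is handed in, at about 8.7 s. I gripped its knob with the jaws along the bolt and lifted it about 14 mm over the ridge. I then drew it back to about 68 mm, lowered it behind the ridge, let go and moved the arm clear.

**Last checks:**
- **Bolt down:** the knob triangulates to z = 0.137 m, against 0.136 m when flat. Both views show the shoe behind the ridge and the keeper empty.
- **Draw:** 67–70 mm, inside the 55–80 mm range where it can drop.
- **Robot clear:** the force reading is about zero, with the gripper well above everything.
- **Tee bolt:** not touched. The knob readings differ from the start by up to 9 mm in the scene view and about 5 mm in the top view, which I put down to network error.

**Disagreements:**
- The first single-view check of the elbow knob, from the scene camera only, read about 4 mm off. The later two-view check settled it.
- Before the grasp, the network and the lid-corner fit differed by about 5 mm on the knob's y position.
- Side force was about 12 N during the draw, from a slight misalignment. The force readings stayed well under the limits.

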